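# Hold a paint flask down in the mixer's sprung ring

### The job

Take the green flask out of the white tray and set it upright in the metal ring cradle of the grey mixer, its white lug in the ring's notch, so that it sits right down on the ring's floor. Then press the flask down against the spring until the orange band under the ring has sunk out of sight, and hold it there: finish with the gripper still on the flask, keeping it pressed down. Leave the blue and pink flasks and the other things on the table alone, and keep the green flask upright.

Things in the scene. Friction and masses are not known exactly. Their poses are not given: they have to be found in the camera images.
- green_mid (a point): Centre, 53 mm above the underside, of the green flask, the one to be mixed, to be gripped by its cap. Upright, 106 mm tall: round green bulb 66 mm across up to 66 mm, white neck 22 mm across, black square cap 28 x 28 mm from 84 to 106 mm above the underside (its faces are square to x and y). A white lug sticks out of the bulb along +x. Stands in the white tray, floor 5 mm above the table.
- green_lug (a point): Point on the green flask's white lug, 41 mm from the flask's axis along its +x, 14 mm above its underside. The lug is 10 mm wide, 8 to 20 mm above the underside, its end 46 mm from the axis.
- ring_seat (a point): Centre of the floor of the mixer's ring cradle, on which the flask's underside comes to rest; it goes down with the ring. 88 mm above the table when up. x towards the notch, z up. The cradle is an aluminium ring, 72 mm inner and 82 mm outer diameter, wall 22 mm high above this floor.
- ring_notch (a point): Middle of the ring's notch, 41 mm from the ring's axis along its +x, 14 mm above its floor: the lug point lies here when the flask is seated. The notch is 16 mm wide, open at the top and cut down to the floor. A white mark on the collar is beside it.
- ring (a joint): How far the sprung ring is pressed down, in m: 0 at rest (up), 0.017 at its hard stop; the orange band is gone at 0.012. It springs back up: about 5 N to start moving it, about 12 N at the stop, less the weight of what stands in it. The flask alone does not move it.
- mixer: Grey mixer, 150 x 140 mm, 58 mm tall, fixed to the table; origin at the centre of its underside. On it a black collar, 108 mm across, top 70 mm above the table, out of which the ring cradle sticks up on the same axis. Just above the collar the ring's skirt has an orange band 12 mm high, out of sight once the ring has gone down 12 mm.
- tray: White tray, 130 x 370 mm, walls 20 mm tall, fixed to the table; origin at the centre of its underside. The three flasks stand in it about 118 mm apart along its y, in any order.
- blue_mid (a point): Centre, 53 mm above the underside, of the blue flask, to be left alone. Upright, 106 mm tall: round blue bulb 66 mm across up to 66 mm, white neck 22 mm across, black square cap 28 x 28 mm from 84 to 106 mm above the underside (its faces are square to x and y). A white lug sticks out of the bulb along +x. Stands in the white tray, floor 5 mm above the table.
- pink_mid (a point): Centre, 53 mm above the underside, of the pink flask, to be left alone. Upright, 106 mm tall: round pink bulb 66 mm across up to 66 mm, white neck 22 mm across, black square cap 28 x 28 mm from 84 to 106 mm above the underside (its faces are square to x and y). A white lug sticks out of the bulb along +x. Stands in the white tray, floor 5 mm above the table.
- green: The green flask, origin at the centre of its underside, x towards the lug, z up. Rigid, 0.12 to 0.26 kg.
- tub: Bystander: white tapered plastic tub with a dark red sleeve, 90 mm across, 120 mm tall. Origin at the centre of its underside.
- brush_jar: Bystander: amber jar with paint brushes, 72 mm across, about 220 mm tall with the brushes. Origin at the centre of its underside.
- spray_can: Bystander: red spray can, 66 mm across, 182 mm tall. Origin at the centre of its underside.
- tape: Bystander: roll of yellow masking tape lying flat, 80 mm across, 25 mm tall. Origin at the centre of its underside.
- paint_pot: Bystander: paint jar with a yellow cap, 60 mm across, 70 mm tall. Origin at the centre of its underside.
Mind the look-alikes: they are no part of the job. Of the things that look like the green, the smaller one is meant. Several things have the shape of the mixer; the one meant has the colours described above.

How it is judged:
By the outcome, as a careful person would: the job done as asked, in the order asked, and still so for the second after the job is handed in, while the arm keeps its last pose, push and grip.
It also fails if it takes over 38 s, if anything falls off the work surface, if the arm or the gripper's body presses on something with over 40 N, if the wrist force passes 120 N, or if a joint passes its speed limit or range.

### The arm

A 6-joint arm with a two-finger parallel gripper is mounted at the origin on the work surface. World frame = base frame: x ahead of the robot, y to its left, z up, the work surface at z = 0. Lengths are in m, angles in rad, forces in N, time in s.
With the tool pointing down it reaches from about 0.4 to 0.825 m from the base axis. Payload 7 kg.
Tool frame: the origin (TCP) lies between the finger pads; the fingertips stand 8 mm ahead of it and the grasp point (between the pads) lies 11 mm behind it (arm.finger_overhang is the distance from the TCP to the fingertips, in m); z points along the fingers, y is the line along which they close (so a half turn about z gives the same grasp; the last joint's range is limited). The gripper opens to 88 mm and grips with 3 to 60 N. Pads are 19 mm wide; open, the fingers measure 130 mm over their backs; the gripper's body (78 mm by 193 mm) begins 47 mm behind the grasp point.
Start: joints at [-0.999, 0.359, 0.012, 0, -1.224, -0.288], TCP at [0.189, -0.648, 0.213] pointing down, gripper open.
Joint ranges: [-3.07, 3.07], [-1.43, 2.12], [-1.02, 1.25], [-3.03, 1.67], [-3.05, -0], [-3.03, 3.03]. Speed limits (rad/s): [2.39, 2.39, 3.01, 3.14, 3.14, 3.14].

### API

Orientations are given as [roll, pitch, yaw] about the fixed x, y, z axes, in that order (R = Rz(yaw) Ry(pitch) Rx(roll)).
In Python, from station import arm gives the robot as it stands.
- The arm moves only by the tool move_arm, never from a script. Its argument "rows" is text: rows parted by semicolons, each of 7 numbers parted by spaces: the turn, a rotation vector about the tool's x, y, z in degrees, then the shift along the tool's x, y, z in m, then the finger opening in m, from 0 to 0.0876. A call has 1 to 8 rows; each row shifts and turns the commanded pose from where the row before left it, along the tool's axes as they then stand; what a row does not reach is not made up. A row lasts 1/8 s, in which the tool goes at most 62.5 mm and 10.7 degrees, less where a joint would pass 70% of its speed; a pose out of reach is approached as far as the arm can. A call is refused whole if a number of a shift passes 0.0625 or a number of a turn 10.7, either way. A call with a gripper value outside its range is refused whole. The fingers move at their own pace and stop on an object; "squeeze" is the grip in N (left out, the last holds). Time passes only in rows, so rows that do not move let the fingers close. It gives the time, the measured TCP pose, the force, the opening and the grip force at its end, in the units of the state.
- arm.get_state(): the state, without advancing time (a new reading comes with each control period).
- arm.grab_frame(name): name is "scene" or "top"; returns (picture, depth): 420x560x3 uint8, blue, green, red; 420x560 float32, m along the optical axis (not along the pixel's ray), 0 where there is no reading.
- arm.camera_model(name): a dict with "mtx" (3x3 intrinsics, pixels), "camera_from_world" (4x4, takes a point from world to camera coordinates). Camera axes: x right, y down, z forward; pixel columns grow to the right and rows downward; lengths in m; the calibration is good to about 2 mm. A picture is of the moment at which its call begins. camera_model takes no time and is no camera call.
- arm.job_done(): hands the job in; it is judged then, once.
The state is a dict: "t": time; "q": joint angles; "qd": joint speeds; "joint_efforts": joint torques, N m; "eef_pos": TCP position; "ee_rot": TCP orientation; "force": force on the tool from outside, world axes, zero at the start; "moment": the same for the moment, N m; "width": finger opening in m; "gripper_force": force on a finger pad.
Only numpy, scipy, OpenCV 4.12 (cv2) and the standard library are available. Lean on these libraries where they do the work, as an engineer would, in place of code of your own. Each camera call takes 0.05 s, during which the arm holds its last target. There are 200 camera calls.

## Working session

There is one attempt and no reset: what is moved stays moved. The work goes in short steps, Python scripts to look and compute and a tool call to move; the robot and the scene stay as the last step left them, time stands still between calls to the robot, and variables do not carry over. Pictures are saved under pics/ and viewed, at most 10 in all, crops included, and the job is handed in when it is done.

Besides the shell and the picture viewer there is one more tool, called after "Call:" as name(argument=value, ...), one argument or row to a line, values as JSON. move_arm: Moves the arm, as the interface text tells. Its arguments: {"type":"object","properties":{"rows":{"type":"string"},"squeeze":{"type":"number"}},"required":["rows"]}

```bash
mkdir -p pics
cat > h.py <<'E'
import numpy as np, cv2
from station import arm
def cam(n):
    m=arm.camera_model(n); return np.array(m["mtx"]),np.array(m["camera_from_world"])
def ray(n,u,v,z):
    K,T=cam(n); R=T[:3,:3];c=-R.T@T[:3,3]; d=R.T@np.linalg.inv(K)@[u,v,1]
    return c+d*(z-c[2])/d[2]
def cloud(n,dep):
    K,T=cam(n); v,u=np.indices(dep.shape); 
    P=np.stack([(u-K[0,2])/K[0,0]*dep,(v-K[1,2])/K[1,1]*dep,dep],-1)
    return (P-T[:3,3])@T[:3,:3]
E
python3 - <<'E'
from h import *
for n in("scene","top"):
    p,d=arm.grab_frame(n); cv2.imwrite(f"pics/{n}0.png",p); np.save(f"{n}0.npy",d)
    K,T=cam(n); print(n,-T[:3,:3].T@T[:3,3],T[:3,:3][2],K[0,0])
print(arm.get_state())
E
```

```text
scene [ 1.13246976 -0.3823533   1.14874539] [-0.46290669  0.25600987 -0.84863204] 479.34866372227276
top [ 0.47890008 -0.03929914  1.20227815] [ 0.08150995 -0.02396953 -0.99638426] 387.8113253410705
{'t': 0.1, 'q': array([-9.98910563e-01,  3.59313703e-01,  1.11766161e-02, -3.06656807e-04,
       -1.22413437e+00, -2.88059185e-01]), 'qd': array([-0.00072297, -0.00113187,  0.00195753,  0.00184656,  0.00056841,
       -0.00043839]), 'joint_efforts': array([-1.75510133e-03, -5.84159446e+01,  2.93754208e+01,  7.01539144e+00,
        1.01786191e-02, -6.13023258e-05]), 'eef_pos': array([ 0.18883787, -0.64757095,  0.21262913]), 'ee_rot': array([ 3.14009640e+00, -1.42693713e-04, -2.85787037e+00]), 'force': array([-0.24520669, -0.22049079, -0.6988491 ]), 'moment': array([-0.01127172,  0.05210238, -0.03790405]), 'gripper_force': 0.0, 'width': 0.08768541904060076}
```

View pics/scene0.png

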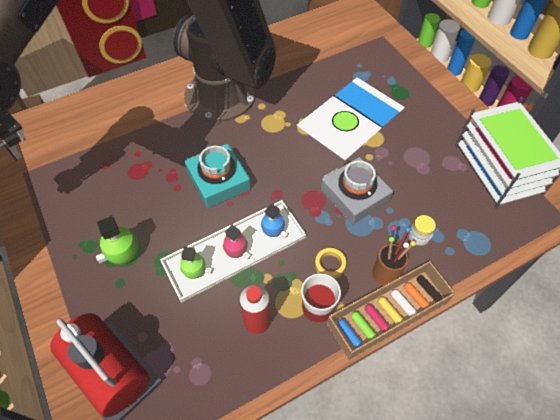

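View pics/top0.png

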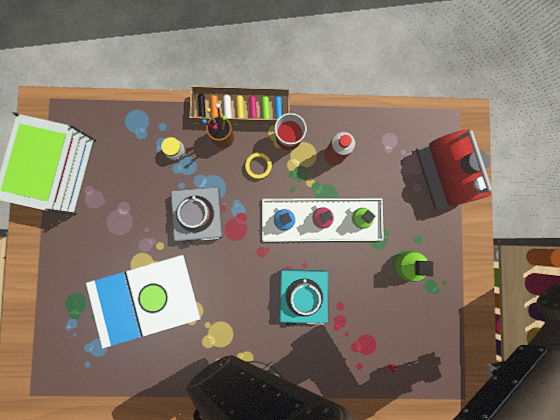

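The scene view shows the green flask at about (191,263) and the grey mixer at (357,185). In the top view they are at (363,217) and (194,212). The teal mixer and the big green flask are look-alikes. Next I measure and zoom in.

Run:
```python
from h import *
a=cv2.imread("pics/scene0.png");b=cv2.imread("pics/top0.png")
R=lambda i,x,y,w,h:cv2.resize(i[y:y+h,x:x+w],(400,300),interpolation=cv2.INTER_CUBIC)
cv2.imwrite("pics/z.png",np.vstack([np.hstack([R(a,155,225,80,60),R(a,315,150,80,60)]),np.hstack([R(b,325,190,80,60),R(b,155,182,80,60)])]))
for n,i,boxg,boxm in(("scene",a,(165,235,50,55),(310,145,95,75)),("top",b,(335,195,55,45),(160,180,70,65))):
    d=np.load(n+"0.npy");P=cloud(n,d)
    x,y,w,h=boxg;Q=P[y:y+h,x:x+w].reshape(-1,3);C=i[y:y+h,x:x+w].reshape(-1,3)
    s=(C.max(1)<75)&(Q[:,2]>.1)&(Q[:,2]<.13);print(n,"cap",s.sum(),np.median(Q[s],0),Q[s].min(0),Q[s].max(0))
    u=cv2.minAreaRect(Q[s][:,:2].astype(np.float32));print(u)
    x,y,w,h=boxm;Q=P[y:y+h,x:x+w].reshape(-1,3)
    s=(Q[:,2]>.1)&(Q[:,2]<.125);print(" rim",s.sum(),cv2.minEnclosingCircle(Q[s][:,:2].astype(np.float32)),np.median(Q[s],0))
    A=np.c_[2*Q[s][:,:2],np.ones(s.sum())];sol=np.linalg.lstsq(A,(Q[s][:,:2]**2).sum(1),rcond=None)[0];print(sol[:2],np.sqrt(sol[2]+sol[:2]@sol[:2]))
    s=(Q[:,2]>.05)&(Q[:,2]<.064);print(" body",s.sum(),cv2.minAreaRect(Q[s][:,:2].astype(np.float32)))
```

```text
scene cap 10 [ 0.55532018 -0.33964726  0.10874897] [ 0.54092536 -0.34273381  0.10098572] [ 0.56815387 -0.31460138  0.11445967]
((0.5556710362434387, -0.3287319839000702), (0.020085301250219345, 0.021797433495521545), 41.59340286254883)
 rim 260 ((0.5518615245819092, 0.17004922032356262), 0.044040851294994354) [0.5489902  0.1650609  0.10838384]
[0.55224674 0.16991861] 0.03885966263775471
 body 1103 ((0.5512738227844238, 0.1698894202709198), (0.15384766459465027, 0.1426406055688858), 5.21128511428833)
top cap 23 [ 0.54834654 -0.32100589  0.10817526] [ 0.53432263 -0.34151024  0.10052304] [ 0.56583435 -0.30879492  0.11248734]
((0.5500988960266113, -0.3247440457344055), (0.023707864806056023, 0.024971699342131615), 50.208316802978516)
 rim 187 ((0.5519089698791504, 0.1716109961271286), 0.042278047651052475) [0.54794943 0.17149683 0.10999912]
[0.55127157 0.1711731 ] 0.03892321191920869
 body 1334 ((0.5503906011581421, 0.17133787274360657), (0.15197734534740448, 0.14060021936893463), 5.582035064697266)
```

View pics/z.png

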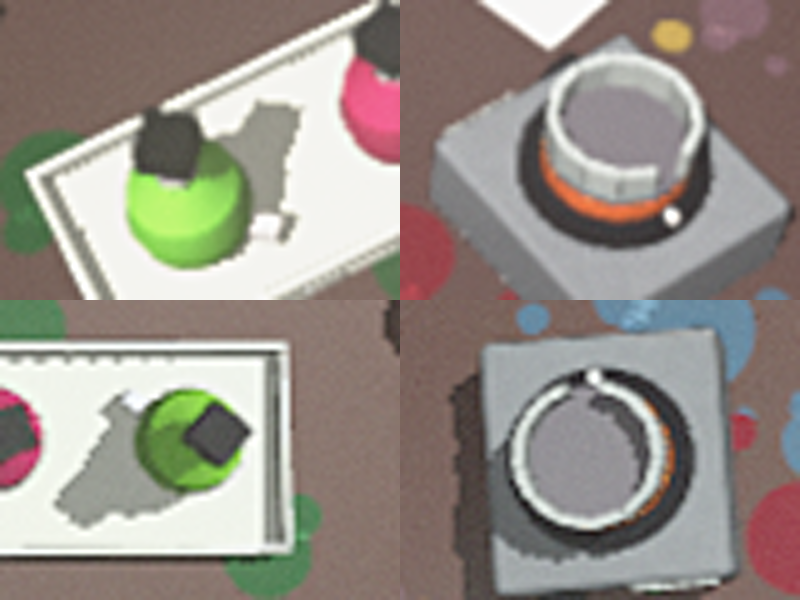

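The zoom shows the lug end at scene (208.6,270) and top (350.6,210). The cap top is at top (368,217). The notch and mark are at scene (369,193) and top (194,197).

Run:
```python
from h import *
b=cv2.imread("pics/top0.png"); a=cv2.imread("pics/scene0.png")
m=(b[190:250,350:400].max(2)<85).astype(np.uint8);
k,l,st,ce=cv2.connectedComponentsWithStats(m);j=[i for i in range(1,k) if st[i][4]>60];print(st[j],ce[j]+[350,190])
for t in j:
    c=max(cv2.findContours((l==t).astype(np.uint8),0,2)[0],key=cv2.contourArea);r=cv2.minAreaRect(c);bx=cv2.boxPoints(r)+[350,190];print([ray("top",*q,.111)[:2].round(4) for q in bx])
g=ray("top",368,216.8,.111);print("cap",g)
for n,u,v in(("scene",208.6,270.2),("top",350.6,210.2)):
    L=ray(n,u,v,.021);print("lug",n,L,np.linalg.norm((L-g)[:2]),np.degrees(np.arctan2(*(L-g)[[1,0]])))
c=np.array([.5515,.1706,0])
for n,u,v,z in(("scene",449-315+0,0,0),):pass
for n,u,v in(("scene",315+672/5-80,150+216/5),("top",155+(594-400)/5,182+(376-300)/5)):
    L=ray(n,u,v,.07);print("mark",n,L,np.linalg.norm((L-c)[:2]),np.degrees(np.arctan2(*(L-c)[[1,0]])))
for n,u,v in(("scene",315+(665-400)/5,150+168/5),("top",155+(585-400)/5,182+(384-300)/5)):
    L=ray(n,u,v,.11);print("notch",n,L,np.linalg.norm((L-c)[:2]),np.degrees(np.arctan2(*(L-c)[[1,0]])))
```

```text
[[12 21 13 12 74]] [[367.71621622 216.54054054]]
[array([ 0.5481, -0.3041]), array([ 0.5684, -0.324 ]), array([ 0.5502, -0.3426]), array([ 0.53  , -0.3226])]
cap [ 0.54901341 -0.32402368  0.111     ]
lug scene [ 0.57665005 -0.29632418  0.021     ] 0.03912857961491101 45.06508954200629
lug top [ 0.57404884 -0.29376841  0.021     ] 0.03927026888009546 50.39315544822373
mark scene [0.60107264 0.17753045 0.07      ] 0.050054750471456494 7.958592535802097
mark top [0.59901131 0.17718606 0.07      ] 0.04796562426550711 7.892098143898867
notch scene [0.59338753 0.17092529 0.11      ] 0.04188879031707686 0.44493157399182726
notch top [0.59013382 0.17442084 0.11      ] 0.038822297766584926 5.6481209795730205
```

Run:
```python
from h import *
def proj(n,p):
    K,T=cam(n);q=K@(T[:3,:3]@p+T[:3,3]);return q[:2]/q[2]
for n in("scene","top"):
    i=cv2.cvtColor(cv2.imread(f"pics/{n}0.png"),6)
    c={"scene":(.5520,.1699),"top":(.5513,.1712)}[n]
    for z,r in ((.109,.0385),(.1,.041)):
        if n=="top" and z<.105: continue
        an=np.arange(-30,42,3);uv=np.array([proj(n,np.array([c[0]+r*np.cos(t),c[1]+r*np.sin(t),z])) for t in np.radians(an)],np.float32)
        v=cv2.remap(i,uv[:,:1],uv[:,1:],1)[:,0];print(n,z,list(zip(an.tolist(),v.tolist())))
```

```text
scene 0.109 [(-30, 213), (-27, 217), (-24, 219), (-21, 219), (-18, 220), (-15, 222), (-12, 226), (-9, 229), (-6, 187), (-3, 160), (0, 142), (3, 141), (6, 141), (9, 142), (12, 149), (15, 157), (18, 165), (21, 182), (24, 201), (27, 216), (30, 237), (33, 233), (36, 231), (39, 227)]
scene 0.1 [(-30, 163), (-27, 173), (-24, 175), (-21, 174), (-18, 174), (-15, 174), (-12, 173), (-9, 170), (-6, 145), (-3, 128), (0, 126), (3, 137), (6, 142), (9, 147), (12, 159), (15, 177), (18, 181), (21, 188), (24, 169), (27, 157), (30, 152), (33, 151), (36, 162), (39, 174)]
top 0.109 [(-30, 233), (-27, 220), (-24, 224), (-21, 235), (-18, 224), (-15, 226), (-12, 231), (-9, 218), (-6, 198), (-3, 167), (0, 125), (3, 110), (6, 111), (9, 117), (12, 116), (15, 116), (18, 119), (21, 141), (24, 168), (27, 182), (30, 197), (33, 206), (36, 181), (39, 169)]
```

The notch bearing is about 8° and the flask yaw about 46°. The cap will square itself to the pads when gripped. Next I work out the approach.

```bash
cat >> h.py <<'E'
def go(x,y,z,yaw):
    s=arm.get_state(); from scipy.spatial.transform import Rotation as Ro
    R=Ro.from_euler('xyz',s["ee_rot"]); G=Ro.from_euler('xyz',[np.pi,0,np.radians(yaw)])
    print("tcp",s["eef_pos"].round(4),"yaw",np.degrees(s["ee_rot"]).round(2),"F",s["force"].round(1),"w",round(s["width"],4),"t",s["t"])
    print("turn deg",(R.inv()*G).as_rotvec(degrees=True).round(2))
    d=np.array([x,y,z])-s["eef_pos"]; print("shift now-axes",R.inv().apply(d).round(4)," target-axes",G.inv().apply(d).round(4))
E
python3 - <<'E'
from h import *
P=cloud("top",np.load("top0.npy"));print("big green",P[235:290,385:440].reshape(-1,3)[:,2].max(), P[125:165,325:365].reshape(-1,3)[:,2].max())
q=P[125:160,330:360].reshape(-1,3);print(q[q[:,2]>.15].mean(0))
go(.549,-.324,.20,-134)
E
```

```text
big green 1.2022781455305467 1.2022781455305467
[ 0.74307464 -0.24021314  0.17821546]
tcp [ 0.1888 -0.6476  0.2126] yaw [ 1.7991e+02 -1.0000e-02 -1.6374e+02] F [-0.2 -0.2 -0.7] w 0.0877 t 0.1
turn deg [ 9.000e-02  1.000e-02 -2.974e+01]
shift now-axes [-0.4363  0.2098  0.0129]  target-axes [-0.4829 -0.0343  0.0126]
```

Call:
move_arm(
  rows="0 0 -9.9 0 0 -0.01 0.0876;0 0 -9.9 0 0 0 0.0876;0 0 -9.9 0 0 0 0.0876;0 0 0 -0.05 -0.004 0 0.0876;0 0 0 -0.05 -0.004 0 0.0876;0 0 0 -0.05 -0.004 0 0.0876;0 0 0 -0.05 -0.004 0 0.0876;0 0 0 -0.05 -0.004 0 0.0876",
  squeeze=50,
)

```text
t: 1.1
eef_pos: [0.3781, -0.4808, 0.2231]
ee_rot: [3.141, 0.0, -2.339]
force: [0.3, -0.1, 0.8]
width: 0.0874
gripper_force: 0.0
```

Call:
move_arm(
  rows="0 0 0 -0.05 -0.004 0 0.0876;0 0 0 -0.05 -0.004 0 0.0876;0 0 0 -0.05 -0.004 0 0.0876;0 0 0 -0.05 -0.003 0 0.0876;0 0 0 0 0 0 0.0876;0 0 0 0 0 0 0.0876",
)

```text
t: 1.85
eef_pos: [0.5268, -0.3485, 0.223]
ee_rot: [3.141, -0.0, -2.339]
force: [-0.4, -0.0, 0.3]
width: 0.0875
gripper_force: 0.0
```

Run:
```python
from h import *
for n in("scene","top"):
    p,d=arm.grab_frame(n); cv2.imwrite(f"pics/{n}1.png",p)
a=cv2.imread("pics/scene1.png")
cv2.imwrite("pics/z1.png",cv2.resize(a[190:310,110:270],(800,600),interpolation=cv2.INTER_CUBIC))
go(.549,-.324,.16,-134)
```

```text
tcp [ 0.5263 -0.3493  0.2233] yaw [ 1.7998e+02 -1.0000e-02 -1.3409e+02] F [ 0.   0.8 -0.2] w 0.0875 t 1.95
turn deg [ 0.02 -0.01 -0.09]
shift now-axes [-0.034   0.0013  0.0633]  target-axes [-0.034   0.0012  0.0633]
```

View pics/z1.png

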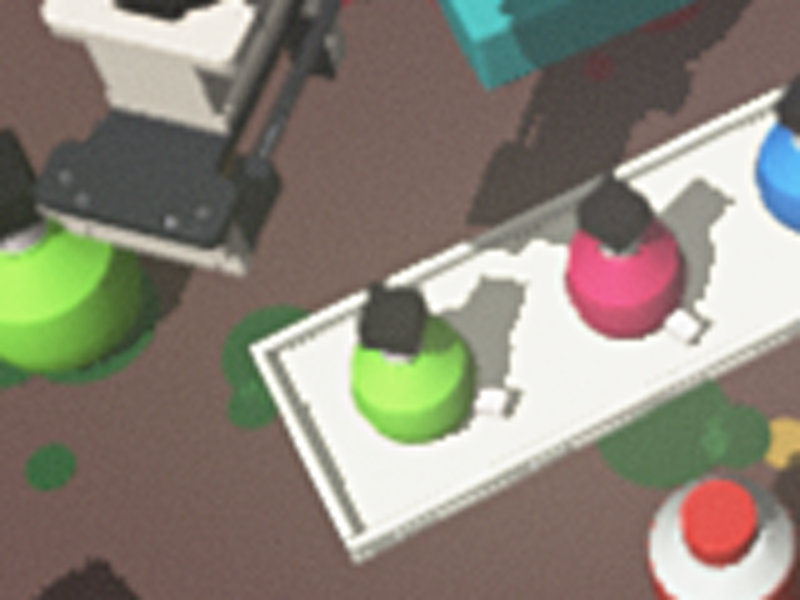

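The green flask cap is at about scene (188.4,254), clear of the gripper. I'll cross-check the cap position, then centre over it.

Call:
move_arm(
  rows="0 0 0 -0.017 0.001 0.01 0.0876;0 0 0 -0.017 0 0.025 0.0876;0 0 0 0 0 0.025 0.0876;0 0 0 0 0 0 0.0876",
)

```text
t: 2.45
eef_pos: [0.5484, -0.3231, 0.161]
ee_rot: [3.137, -0.002, -2.34]
force: [-0.4, -0.1, 0.3]
width: 0.0876
gripper_force: 0.0
```

Run:
```python
from h import *
a=cv2.imread("pics/scene1.png")
m=(a[235:275,170:215].max(2)<95).astype(np.uint8)
k,l,st,ce=cv2.connectedComponentsWithStats(m)
for i in range(1,k):
    if st[i][4]>30: c=ce[i]+[170,235];print(st[i],c,ray("scene",*c,.1))
K,T=cam("scene")
for p in ([.549,-.324,.1],[.549,-.324,.111],[.549,-.324,.089]):
    q=K@(T[:3,:3]@np.array(p)+T[:3,3]);print(q[:2]/q[2])
p,d=arm.grab_frame("scene");cv2.imwrite("pics/s2.png",p)
p2,d=arm.grab_frame("top");
cv2.imwrite("pics/z2.png",np.hstack([cv2.resize(p[200:310,135:245],(400,400),interpolation=2),cv2.resize(p2[165:265,310:410],(400,400),interpolation=2)]))
go(.549,-.324,.089,-134)
```

```text
[ 12  12  14  14 145] [188.27586207 253.62068966] [ 0.55086889 -0.32771282  0.1       ]
[189.38275703 252.3716232 ]
[188.6319355  250.29561622]
[190.12174288 254.41490475]
tcp [ 0.5499 -0.3241  0.1639] yaw [-1.7999e+02 -2.0000e-02 -1.3406e+02] F [-0.5 -0.6  1.1] w 0.0874 t 2.55
turn deg [-0.01 -0.02 -0.06]
shift now-axes [0.0006 0.0007 0.0749]  target-axes [0.0006 0.0007 0.0749]
```

View pics/z2.png

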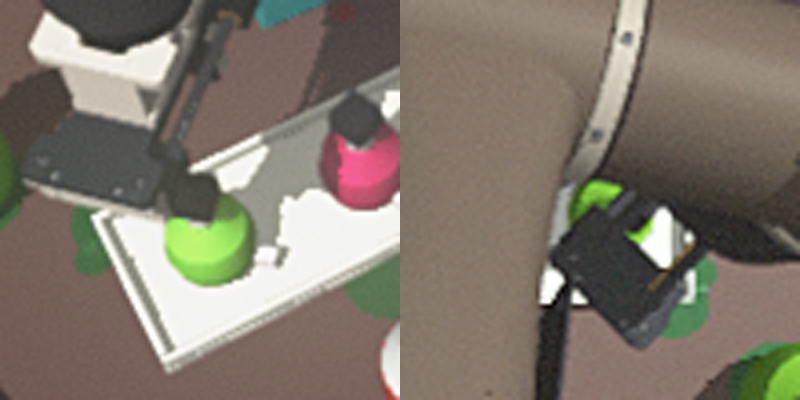

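The gripper is over the green cap and the fingers straddle it. I'll shift slightly, descend and grip.

Call:
move_arm(
  rows="0 0 0 0.0015 -0.0015 0.025 0.0876;0 0 0 0 0 0.025 0.0876;0 0 0 0 0 0.015 0.0876;0 0 0 0 0 0.009 0.0876;0 0 0 0 0 0 0.0876",
)

```text
t: 3.18
eef_pos: [0.55, -0.3259, 0.0895]
ee_rot: [3.142, -0.0, -2.339]
force: [-0.1, 0.2, 0.3]
width: 0.0878
gripper_force: 0.0
```

Call:
move_arm(
  rows="0 0 0 0 0 0 0.02;0 0 0 0 0 0 0.02;0 0 0 0 0 0 0.02;0 0 0 0 0 0 0.02;0 0 0 0 0 0 0.02;0 0 0 0 0 0 0.02",
  squeeze=50,
)

```text
t: 3.92
eef_pos: [0.5499, -0.3258, 0.0895]
ee_rot: [-3.142, 0.0, -2.339]
force: [1.0, -0.1, 1.1]
width: 0.0334
gripper_force: 0.2
```

Call:
move_arm(
  rows="0 0 0 0 0 0 0.02;0 0 0 0 0 0 0.02;0 0 0 0 0 0 0.02;0 0 0 0 0 0 0.02",
)

```text
t: 4.42
eef_pos: [0.55, -0.3258, 0.0895]
ee_rot: [-3.142, 0.0, -2.339]
force: [0.8, -0.9, -0.5]
width: 0.0276
gripper_force: 48.7
```

Call:
move_arm(
  rows="0 0 0 0 0 -0.02 0.02;0 0 0 0 0 -0.04 0.02;0 0 0 0 0 -0.04 0.02;0 0 0 0 0 -0.04 0.02;0 0 0 0 0 0 0.02;0 0 0 0 0 0 0.02",
)

```text
t: 5.18
eef_pos: [0.5494, -0.3254, 0.2286]
ee_rot: [3.14, 0.0, -2.34]
force: [-0.6, 0.1, -1.7]
width: 0.0272
gripper_force: 48.7
```

Run:
```python
from h import *
p,d=arm.grab_frame("scene");cv2.imwrite("pics/s3.png",p)
p2,d=arm.grab_frame("top");cv2.imwrite("pics/t3.png",p2)
cv2.imwrite("pics/z3.png",np.hstack([cv2.resize(p[150:290,120:260],(400,400),interpolation=2),cv2.resize(p2[165:265,310:410],(400,400),interpolation=2)]))
go(.5515,.1706,.23,-172)
```

```text
tcp [ 0.5491 -0.3254  0.2278] yaw [ 1.7985e+02 -5.0000e-02 -1.3405e+02] F [ 0.7  0.3 -1. ] w 0.0277 t 5.275
turn deg [ 0.12 -0.1  37.95]
shift now-axes [-0.3582  0.3431 -0.0016]  target-axes [-0.0714  0.4908 -0.0022]
```

View pics/z3.png

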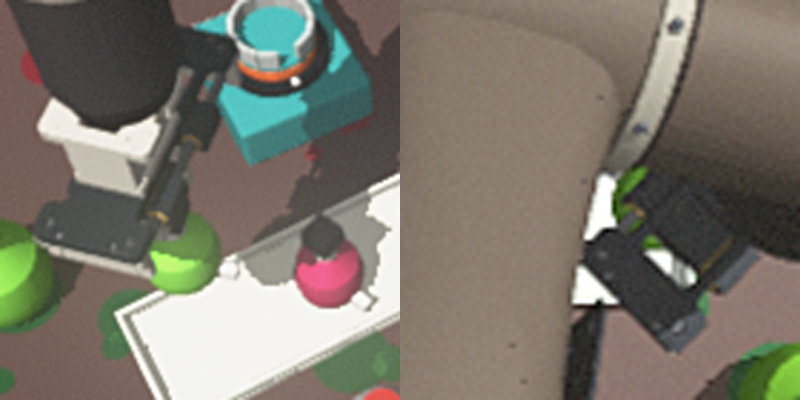

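The flask is held firmly (48.7 N at 27.7 mm), with the lug at scene (200,244) pointing as expected. I'll turn it and carry it to the mixer.

Call:
move_arm(
  rows="0 0 9.5 0 0 0 0.02;0 0 9.5 0 0 0 0.02;0 0 9.5 0 0 0 0.02;0 0 9.5 0 0 0 0.02;0 0 0 -0.007 0.049 0 0.02;0 0 0 -0.007 0.049 0 0.02;0 0 0 -0.007 0.049 0 0.02;0 0 0 -0.007 0.049 0 0.02",
)

```text
t: 6.28
eef_pos: [0.5497, -0.1263, 0.2282]
ee_rot: [3.141, -0.002, -3.003]
force: [0.9, 1.2, -1.4]
width: 0.0276
gripper_force: 48.7
```

Call:
move_arm(
  rows="0 0 0 -0.007 0.049 0 0.02;0 0 0 -0.007 0.049 0 0.02;0 0 0 -0.007 0.049 0 0.02;0 0 0 -0.007 0.049 0 0.02;0 0 0 -0.007 0.049 0 0.02;0 0 0 -0.007 0.049 0 0.02;0 0 0 0 0 0 0.02;0 0 0 0 0 0 0.02",
)

```text
t: 7.28
eef_pos: [0.5508, 0.169, 0.2283]
ee_rot: [-3.141, -0.002, -3.002]
force: [0.4, -0.0, -1.9]
width: 0.0275
gripper_force: 48.7
```

Run:
```python
from h import *
p,d=arm.grab_frame("scene");cv2.imwrite("pics/s4.png",p)
p2,d2=arm.grab_frame("top");cv2.imwrite("pics/t4.png",p2);np.save("s4.npy",d)
cv2.imwrite("pics/z4.png",np.hstack([cv2.resize(p[110:230,290:410],(400,400),interpolation=2),cv2.resize(p2[150:250,140:240],(400,400),interpolation=2)]))
go(.5515,.1706,.23,-172)
```

```text
tcp [0.5511 0.1683 0.2289] yaw [-1.7997e+02 -6.0000e-02 -1.7208e+02] F [-0.  -0.4 -0.9] w 0.0277 t 7.375
turn deg [-0.03 -0.06 -0.08]
shift now-axes [-0.0007  0.0023 -0.0011]  target-axes [-0.0007  0.0023 -0.0011]
```

View pics/z4.png

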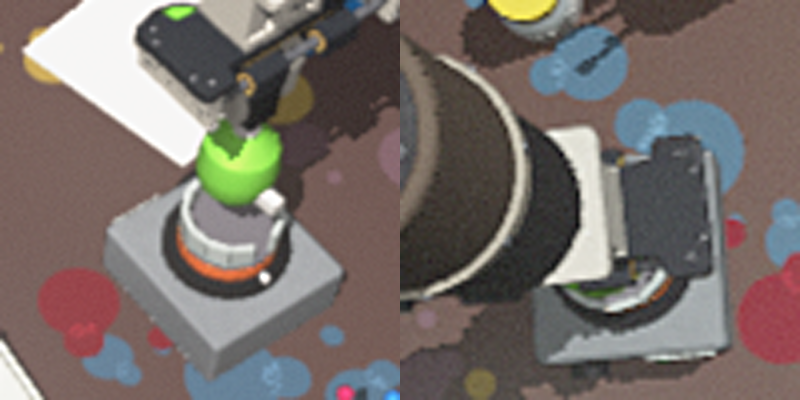

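The flask hangs over the ring and the lug points at the notch side. I'll fit the bulb axis and lug bearing from the same camera.

Run:
```python
from h import *
from scipy.optimize import least_squares
p=cv2.imread("pics/s4.png");P=cloud("scene",np.load("s4.npy"));h=cv2.cvtColor(p,40)
m=np.zeros(p.shape[:2],bool);m[140:175,340:380]=1
g=m&(h[...,0]>35)&(h[...,0]<65)&(h[...,1]>120)
Q=P[g];z0=.2289-.084;print(g.sum(),Q[:,2].min(),Q[:,2].max())
for lo,hi in((.0,.012),(.012,.025),(.025,.04)):
    S=Q[(Q[:,2]>z0+lo)&(Q[:,2]<z0+hi)]
    if len(S)<8: continue
    f=least_squares(lambda c:np.hypot(S[:,0]-c[0],S[:,1]-c[1])-c[2],[.55,.17,.033],loss="soft_l1",f_scale=.002);print(lo,len(S),f.x)
vv,uu=np.nonzero(g)
for v in range(vv.min(),vv.max()+1,3):print(v,uu[vv==v].min(),uu[vv==v].max(),end=" | ")
w=np.zeros_like(m);w[165:176,364:380]=1;w&=(h[...,1]<60)&(h[...,2]>200)
v,u=np.nonzero(w);print("\nlug px",u.mean(),v.mean(),w.sum(),"depth pts",np.median(P[w],0))
L=ray("scene",u.mean(),v.mean(),z0+.016);print(L)
K,T=cam("scene")
for c in((.5511,.1683),):
  for an in (4,8,12):
    t=np.radians(an);q=K@(T[:3,:3]@np.array([c[0]+.044*np.cos(t),c[1]+.044*np.sin(t),z0+.016])+T[:3,3]);print(an,q[:2]/q[2])
```

```text
449 -0.0018426230071319886 0.21416385995912118
0.012 37 [0.5485807  0.16642762 0.0307308 ]
0.025 95 [0.54904268 0.1665261  0.03120845]
146 357 357 | 149 355 372 | 152 351 373 | 155 350 374 | 158 349 373 | 161 349 373 | 164 351 371 | 167 352 367 | 170 357 364 | 
lug px 370.55555555555554 169.77777777777777 36 depth pts [0.58800975 0.17204001 0.16355591]
[0.58675418 0.1741339  0.1609    ]
4 [371.47960619 172.4502917 ]
8 [372.39588672 171.90125808]
12 [373.25414858 171.29936814]
```

Call:
move_arm(
  rows="0 0 0 -0.004 0.002 0.016 0.02;0 0 0 0 0 0.015 0.02;0 0 0 0 0 0 0.02;0 0 0 0 0 0 0.02",
)

```text
t: 7.88
eef_pos: [0.5552, 0.1715, 0.1984]
ee_rot: [-3.141, -0.0, -3.003]
force: [-1.0, 0.5, -1.9]
width: 0.0273
gripper_force: 48.7
```

Run:
```python
from h import *
p,d=arm.grab_frame("scene");cv2.imwrite("pics/s5.png",p);np.save("s5.npy",d)
cv2.imwrite("pics/z5.png",cv2.resize(p[145:217,312:408],(800,600),interpolation=2))
go(.5515,.1706,.198,-172)
```

```text
tcp [0.5553 0.1717 0.1988] yaw [-1.8000e+02  3.0000e-02 -1.7204e+02] F [ 0.2 -0.9 -1. ] w 0.0274 t 7.925
turn deg [-0.    0.03 -0.04]
shift now-axes [ 0.0039 -0.0005  0.0008]  target-axes [ 0.0039 -0.0005  0.0008]
```

View pics/z5.png

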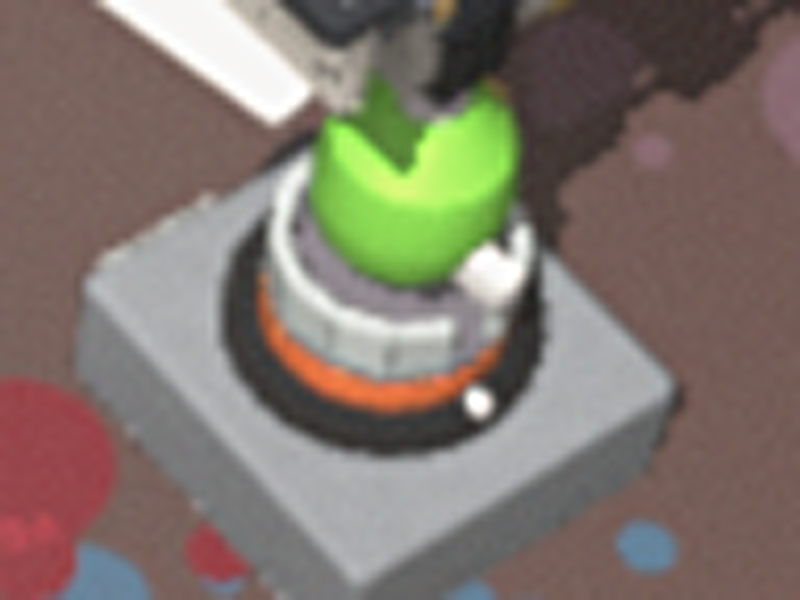

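The flask base is just above the rim, with the bulb's lowest point at (361,179), its sides at (349.5 to 374.3, 165) and the lug at (370.8,178). I'll compare these with where they should project if centred on the ring.

Run:
```python
from h import *
K,T=cam("scene")
def pr(P):
    q=(np.atleast_2d(P)@T[:3,:3].T+T[:3,3])@K.T;return q[:,:2]/q[:,2:]
t=np.radians(np.arange(0,360,3));circ=lambda r,z,c:np.c_[c[0]+r*np.cos(t),c[1]+r*np.sin(t),0*t+z]
c=(.5522,.1699)
a=pr(circ(.041,.110,c));print("rim outer u",a[:,0].min(),a[:,0].max(),"v",a[:,1].max())
p=cv2.imread("pics/s5.png");h=cv2.cvtColor(p,40)
m=(h[...,0]>35)&(h[...,0]<65)&(h[...,1]>120);m[:150]=0;m[185:]=0;m[:,:340]=0;m[:,385:]=0
v,u=np.nonzero(m);print("bulb px u",u.min(),u.max(),"vmax",v.max(),u[v==v.max()].mean(), {k:(u[v==k].min(),u[v==k].max()) for k in range(158,180,3)})
for zz in(.01,.02,.033,.04):
    b=pr(circ(.033,.1145+zz,c));print(zz,"pred u",b[:,0].min(),b[:,0].max(),"v",b[:,1].max())
an=np.radians(8);J=[pr([c[0]+r*np.cos(an),c[1]+r*np.sin(an),.1145+zz])[0].round(1) for r,zz in((.041,.014),(.046,.014),(.04,.02))];print("lug pred",J)
w=(h[...,1]<70)&(h[...,2]>200);w[:172]=0;w[184:]=0;w[:,:366]=0;w[:,377:]=0;v,u=np.nonzero(w);print("lug",u.mean(),v.mean(),w.sum())
print("px per +1mm x,y",pr([.5532,.1699,.12])-pr([.5522,.1699,.12]),pr([.5522,.1709,.12])-pr([.5522,.1699,.12]))
P=cloud("scene",np.load("s5.npy"))[m];S=P[(P[:,2]>.135)&(P[:,2]<.155)]
from scipy.optimize import least_squares
for r in(.0315,.033):print(least_squares(lambda q:np.hypot(S[:,0]-q[0],S[:,1]-q[1])-r,[.55,.17],loss="soft_l1",f_scale=.002).x)
```

```text
rim outer u 343.8211989562489 374.35458480167495 v 185.2594820915658Traceback (most recent call last):
  File "<stdin>", line 10, in <module>
    return umr_minimum(a, axis, None, out, keepdims, initial, where)
ValueError: zero-size array to reduction operation minimum which has no identity
```

Run:
```python
from h import *
from scipy.optimize import least_squares
K,T=cam("scene")
def pr(P):
    q=(np.atleast_2d(P)@T[:3,:3].T+T[:3,3])@K.T;return q[:,:2]/q[:,2:]
t=np.radians(np.arange(0,360,3));circ=lambda r,z,c:np.c_[c[0]+r*np.cos(t),c[1]+r*np.sin(t),0*t+z]
c=(.5522,.1699)
p=cv2.imread("pics/s5.png");h=cv2.cvtColor(p,40)
m=(h[...,0]>35)&(h[...,0]<65)&(h[...,1]>120);m[:150]=0;m[185:]=0;m[:,:340]=0;m[:,385:]=0
v,u=np.nonzero(m);print("bulb px u",u.min(),u.max(),"v",v.min(),v.max(),u[v==v.max()].mean(), [(k,u[v==k].min(),u[v==k].max()) for k in np.unique(v)[::3]])
for zz in(.01,.02,.033,.04):
    b=pr(circ(.033,.1145+zz,c));print(zz,"pred u",b[:,0].min(),b[:,0].max(),"v",b[:,1].max())
an=np.radians(8);J=[pr([c[0]+r*np.cos(an),c[1]+r*np.sin(an),.1145+zz])[0].round(1) for r,zz in((.041,.014),(.046,.014),(.04,.02))];print("lug pred",J)
w=(h[...,1]<70)&(h[...,2]>200);w[:172]=0;w[184:]=0;w[:,:366]=0;w[:,377:]=0;v,u=np.nonzero(w);print("lug",u.mean(),v.mean(),w.sum())
print("px per +1mm x,y",pr([.5532,.1699,.12])-pr([.5522,.1699,.12]),pr([.5522,.1709,.12])-pr([.5522,.1699,.12]))
P=cloud("scene",np.load("s5.npy"))[m];S=P[(P[:,2]>.135)&(P[:,2]<.155)]
for r in(.0315,.033):print(len(S),least_squares(lambda q:np.hypot(S[:,0]-q[0],S[:,1]-q[1])-r,[.55,.17],loss="soft_l1",f_scale=.002).x)
```

```text
bulb px u 350 373 v 155 178 361.0 [(np.int64(155), np.int64(357), np.int64(370)), (np.int64(158), np.int64(356), np.int64(372)), (np.int64(161), np.int64(350), np.int64(373)), (np.int64(164), np.int64(350), np.int64(373)), (np.int64(167), np.int64(350), np.int64(373)), (np.int64(170), np.int64(350), np.int64(372)), (np.int64(173), np.int64(351), np.int64(370)), (np.int64(176), np.int64(354), np.int64(366))]
0.01 pred u 347.4053481593655 372.21838786596635 v 179.59050472761572
0.02 pred u 347.8341136200631 372.813859443536 v 177.3422607470283
0.033 pred u 348.40013699621267 373.599978998128 v 174.3736203264564
0.04 pred u 348.70904076719745 374.0291958277102 v 172.7531763124573
lug pred [array([370.4, 178.6]), array([371.7, 179.9]), array([370.5, 177. ])]
lug 371.05263157894734 177.05263157894737 38
px per +1mm x,y [[0.20756389 0.26272717]] [[ 0.31212529 -0.14422162]]
105 [0.5531996  0.16929071]
105 [0.55172476 0.17025063]
```

It is centred to about 1 mm and the lug agrees, so I lower it while watching the force.

Call:
move_arm(
  rows="0 0 0 0 0 0.003 0.02;0 0 0 0 0 0.003 0.02;0 0 0 0 0 0.003 0.02;0 0 0 0 0 0.002 0.02;0 0 0 0 0 0 0.02",
)

```text
t: 8.55
eef_pos: [0.555, 0.1717, 0.1873]
ee_rot: [-3.141, -0.0, -3.003]
force: [-0.4, -0.4, -2.0]
width: 0.0271
gripper_force: 48.7
```

Call:
move_arm(
  rows="0 0 0 0 0 0.003 0.02;0 0 0 0 0 0.003 0.02;0 0 0 0 0 0.003 0.02;0 0 0 0 0 0.002 0.02;0 0 0 0 0 0 0.02",
)

```text
t: 9.18
eef_pos: [0.555, 0.1716, 0.1763]
ee_rot: [-3.141, -0.0, -3.003]
force: [0.2, 0.2, -1.5]
width: 0.0276
gripper_force: 48.7
```

Call:
move_arm(
  rows="0 0 0 0 0 0.002 0.02;0 0 0 0 0 0.002 0.02;0 0 0 0 0 0.001 0.02;0 0 0 0 0 0 0.02;0 0 0 0 0 0 0.02",
)

```text
t: 9.8
eef_pos: [0.5553, 0.1717, 0.1719]
ee_rot: [3.142, 0.001, -3.003]
force: [-0.3, -0.8, 2.3]
width: 0.0276
gripper_force: 48.7
```

It is on the floor of the ring: the force rises to +2.3 N at the expected height. Now I press it down.

Call:
move_arm(
  rows="0 0 0 0 0 0.003 0.02;0 0 0 0 0 0.003 0.02;0 0 0 0 0 0.003 0.02;0 0 0 0 0 0.003 0.02;0 0 0 0 0 0.003 0.02;0 0 0 0 0 0 0.02;0 0 0 0 0 0 0.02",
)

```text
t: 10.68
eef_pos: [0.5557, 0.1717, 0.1572]
ee_rot: [-3.142, 0.001, -3.002]
force: [-0.3, -1.4, 8.1]
width: 0.0277
gripper_force: 48.7
```

Run:
```python
from h import *
p,d=arm.grab_frame("scene");cv2.imwrite("pics/s6.png",p)
cv2.imwrite("pics/z6.png",cv2.resize(p[145:217,312:408],(800,600),interpolation=2))
go(.555,.1717,.157,-172)
```

```text
tcp [0.5557 0.1717 0.1572] yaw [-1.7999e+02  8.0000e-02 -1.7202e+02] F [-0.1 -1.3  8.1] w 0.0276 t 10.725
turn deg [-0.01  0.08 -0.02]
shift now-axes [0.0007 0.0001 0.0002]  target-axes [0.0007 0.0001 0.0002]
```

View pics/z6.png

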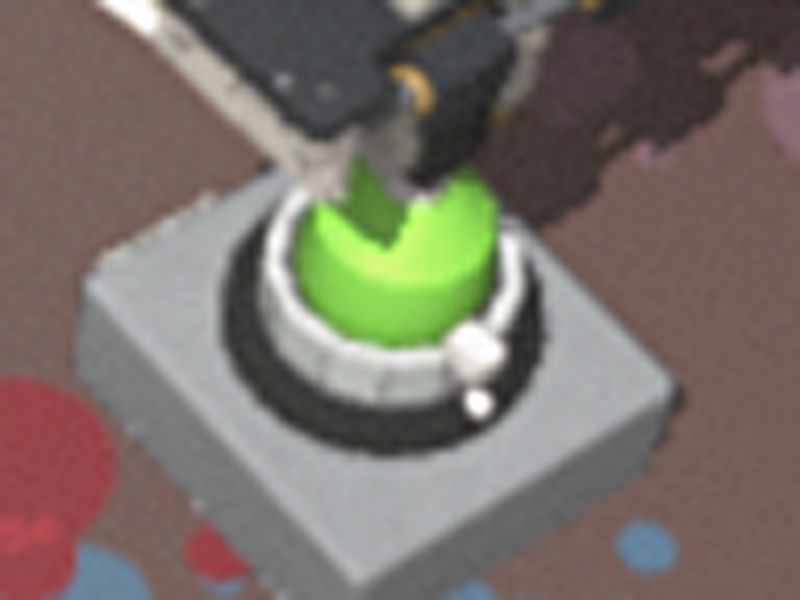

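The band is out of sight, the lug is in the notch at (369,187), and the force fits about 15 mm of travel. Handing in.

```bash
python3 -c "
from station import arm
print(arm.job_done())"
```

```text
the job is handed in; nothing more can be done
None
```

The green flask sits upright on the floor of the grey mixer's ring with its lug in the notch, and the gripper is holding it about 15 mm down with the orange band out of sight; the job was handed in at about 10.7 s.

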